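# Roll a bar sample flat-up in its V-block and close the viewing frame on the flat

### The job

The black bar sample has been laid in the two-post V-block holder with its bright ground flat turned away. Roll it in the vees, keeping it on the holder, until the flat faces up, with the flat under the blue viewing frame, then swing the frame over and press it gently down until it lies fully home on the flat, so that the bar is squared up, level and ready for the lens. Do not shove the things lying about.

Things in the scene. Friction and masses are not known exactly. Their poses are not given: they have to be found in the camera images.
- holder: Dark steel V-block sample holder, bolted down. Base plate 120 x 100 x 12 mm; origin in the middle of its underside on the worktop, z up, x along the bar's seat (roughly away from the robot), y towards the frame's hinge (roughly to the robot's left). A 24 mm bar seated in the vees has its axis at y = 0, z = 66 mm. A hinge pedestal stands at y = 38 to 50 mm, |x| below 22 mm, up to z = 84 mm
- vee: The holder's pair of grey V posts, fixed to it: at 45 mm either side of the seat's middle, each 14 mm thick along the seat, 56 mm wide, tops 68 mm above the worktop, 90-degree vees, oiled (friction about 0.15). Origin at the seat's middle (holder 0, 0, 66 mm); its z axis runs along the seat (holder x), its x axis points down. Nothing stands under the bar beyond the posts but the base plate
- bar: Loose black round bar sample, 24 mm diameter, 200 mm long, about 0.35 kg, oiled, lying in the vees up to 15 mm off-centre lengthwise. Origin on its axis at mid-length; x along it (the holder's x way); +z points out of its flat, which starts turned 75 to 180 degrees from up, either way. The ends overhang the posts by about 48 mm: pinch them there, gripper upright or leaned sideways
- flat_mid (a point): Middle of the bar's bright ground flat, 8 mm from the bar's axis (ground 4 mm deep); the flat is 40 mm long along the bar and 18 mm wide; z axis out of the flat. The rest of the bar is full round. On each end face of the bar a white line runs from the axis towards the flat's side
- gate (a joint): Hinge of the blue viewing frame, rad: 0 = level on an upturned flat (fully home), grows as it opens, 1.57 = upright; starts at 0.9 to 1.4. Stiff (0.05 N m): stays where left. On a bar whose flat is not up it stops about 0.1 short. Pressed on a flat some 20 degrees off level or less, it turns the bar in the vees and squares it. Lowest stop -0.12
- gate_hinge (a point): On the blue frame's hinge axis, at holder (0, 44, 77.5) mm; the axis is parallel to the holder's x
- gate_press (a point): Middle of the upper face of the blue frame's grooved cross-bar (40 mm along the holder's x, 12 mm wide, 7 mm thick), where it is pressed down; 85 mm from the hinge axis; closed, at holder (0, -41, 81) mm. Two rails 7 mm wide, centred 10 mm either side of x = 0, run to the hinge; the flat must be centred under them within 6 mm. z axis out of the frame's upper face
- petri_0: Loose petri dish, 64 mm across, 15 mm high; a bystander. Origin under its middle
- marker: Loose slide marker pen, 137 mm long, 12 mm thick; a bystander. Origin under its middle
- forceps: Loose steel forceps, 125 mm long, 8 mm high; a bystander. Origin under its middle
- oil_bottle: Loose small brown bottle with black cap, 31 mm across, 70 mm high; a bystander. Origin under its middle
- tally_counter: Loose hand tally counter, 47 mm round, 21 mm high; a bystander. Origin under its middle
- slides_carton: Loose small white carton, 28 x 79 x 22 mm; a bystander. Origin under its middle

How it is judged:
By the outcome, as a careful person would: the job done as asked, in the order asked, and still so for the second after the job is handed in, with the robot touching nothing.
It also fails if it takes over 67 s, if anything falls off the work surface, if the arm or the gripper's body presses on something with over 40 N, if the wrist force passes 120 N, or if a joint passes its speed limit or range.

### The arm

A 6-joint arm with a two-finger parallel gripper is mounted at the origin on a cart in front of the work surface, level with it; the furniture and walls round the work are solid. World frame = base frame: x ahead of the robot, y to its left, z up, the work surface at z = 0. Lengths are in mm, angles in rad, forces in N, time in s.
With the tool pointing down it reaches from about 350 to 975 mm from the base axis. Payload 7.1 kg.
Tool frame: the origin (TCP) lies between the finger pads; the fingertips stand 17 mm ahead of it and the grasp point (between the pads) lies 2 mm behind it; z points along the fingers, y is the line along which they close (so a half turn about z gives the same grasp; the last joint's range is limited). The gripper opens to 88 mm and grips with 3 to 60 N. Pads are 20 mm wide; open, the fingers measure 115 mm over their backs; the gripper's body (75 mm by 178 mm) begins 61 mm behind the grasp point.
Start: joints at [-1.322, 0.423, 1.63, -0, 1.089, -0.019], TCP at [165.4, -602.7, 239.675] pointing down, gripper open.
Joint ranges: [-3, 3], [-0.9, 2.11], [0.09, 2.58], [-1.31, 4.45], [0.11, 2.69], [-2.54, 2.54]. Speed limits (rad/s): [2.39, 2.39, 3.01, 3.14, 3.14, 3.14].

### API

Orientations are given as a rotation vector (axis times angle).
In Python, from workcell import ctrl, get_image, close_job, get_obs gives the robot as it stands (ctrl), with the cameras as plain functions, the job as plain functions and the readings as plain functions.
- The arm moves only by the shell command python3 jog.py FILE [OPENING], which reads ROWS from the file FILE. ROWS is a JSON object whose key "motion" holds a list of rows, 1 to 5 of them, each of 6 numbers: dx, dy, dz in parts of the range, where 1.0 means 600 mm, then a rotation vector rx, ry, rz in fractions of the full range, 1 being pi rad; each row shifts and turns the commanded pose from where the row before left it, along the tool's axes as they then stand; what a row does not reach is not made up. A row lasts 1/12 s, in which the tool goes at most 41.7 mm and 0.125 rad, less where a joint would pass 70% of its speed; a pose out of reach is approached as far as the arm can. OPENING is the finger opening in mm, set as the command begins (- or left out keeps the last). The fingers move at their own pace and stop on an object; the grip force is fixed at half the most. Time passes only in rows, so rows that do not move let the fingers close. It prints the time, the measured TCP pose, the force, the opening and the grip force at its end. A shift or turn number past 1, either way, is cut back to 1. Input that does not fit is refused with a message, and nothing moves.
- get_obs(): the state, without advancing time (a new reading comes with each control period).
- get_image(name): name is "scene" or "top" or "wrist"; returns a dict with "img" (384x512x3 uint8, red, green, blue), "fx", "fy", "cx", "cy" (pixels), "R" (3x3) and "t" (3): a world point X has camera coordinates R X + t. Camera axes: x right, y down, z forward; pixel columns grow to the right and rows downward; lengths in mm; the calibration is good to about 2 mm. A picture is of the moment at which its call begins. There is no depth.
- close_job(): hands the job in; it is judged then, once.
The state is a dict: "t": time; "qpos": joint angles; "qvel": joint speeds; "joint_torque": joint torques, N m; "ee_pos": TCP position; "orientation": TCP orientation; "ft_force": force on the tool from outside, world axes, zero at the start; "moment": the same for the moment, N m; "width": finger opening in mm; "grasp_force": force on a finger pad.
Only numpy, scipy, OpenCV 4.12 (cv2) and the standard library are available. Lean on these libraries where they do the work, as an engineer would, in place of code of your own. Each camera call takes 0.05 s, during which the arm holds its last target. There are 200 camera calls.

## Working session

There is one attempt and no reset: what is moved stays moved. The work goes in short steps, Python scripts to look and compute and a shell command to move; the robot and the scene stay as the last step left them, time stands still between calls to the robot, and variables do not carry over. Pictures are saved under pics/ and viewed, at most 10 in all, crops included, and the job is handed in when it is done.

```bash
ls; mkdir -p pics
python3 - <<'E'
from workcell import ctrl, get_image, close_job, get_obs
import cv2,numpy as np
o=get_obs();print(o['t'],o['ee_pos'],o['orientation'])
a=[]
for n in("scene","top"):
    d=get_image(n);cv2.imwrite(f"pics/{n}0.png",d['img'][...,::-1]);a.append(d)
    print(n,d['fx'],d['cx'],d['cy'],np.round(d['R'],3).tolist(),np.round(d['t']).tolist())
    np.savez(f"{n}0.npz",**d)
E
```

```text
jog.py
pics
workcell.py
0.0 [ 165.23651532 -602.18961752  238.88030454] [-3.11189778e+00 -4.19130481e-01  3.40083779e-04]
scene 494.5418792817297 248.79945825851777 193.8562043645998 [[0.47, -0.883, -0.018], [-0.4, -0.194, -0.896], [0.787, 0.428, -0.444]] [-484.0, 192.0, 1079.0]
top 477.2912597020926 251.50007209950655 200.2295282325774 [[-0.009, -1.0, -0.02], [-0.998, 0.01, -0.06], [0.06, 0.02, -0.998]] [-268.0, 463.0, 1419.0]
```

Run:
```python
import cv2,numpy as np
a=cv2.imread("pics/scene0.png");b=cv2.imread("pics/top0.png")
cv2.imwrite("pics/both0.png",cv2.resize(np.vstack([a,b]),None,fx=.78,fy=.78))
```

```text
(no output)
```

View pics/both0.png

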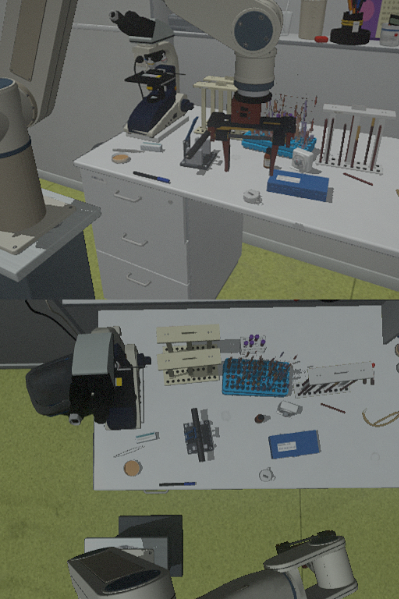

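The holder is at about top (256,174), with the bar running roughly along world x and the microscope on the left. In the scene view the arm partly hides it. I'll enlarge both views.

Run:
```python
import cv2,numpy as np
a=cv2.imread("pics/scene0.png");b=cv2.imread("pics/top0.png")
A=cv2.resize(a[140:240,215:315],None,fx=4,fy=6,interpolation=3)
B=cv2.resize(b[120:220,215:315],None,fx=4,fy=6,interpolation=3)
A=cv2.convertScaleAbs(A,alpha=1.8);B=cv2.convertScaleAbs(B,alpha=1.8)
cv2.imwrite("pics/z0.png",np.hstack([A,B]))
```

```text
(no output)
```

View pics/z0.png

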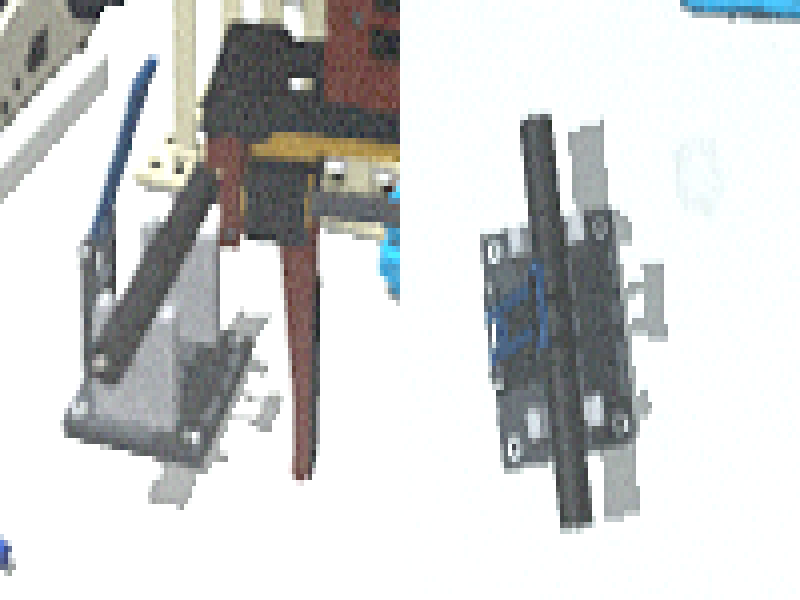

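The scene crop shows the bar's near end at zoomed (103,362), the frame open and leaning to the left. In the top crop the bar ends are at zoomed (537,117) and (576,525), with base bolts at (493,250), (514,450), (600,228) and (620,423).

```bash
cat > h.py <<'E'
import numpy as np, cv2
from scipy.spatial.transform import Rotation as Ro
def ray(d,u,v):
    R=d['R'];c=-R.T@d['t'];r=R.T@np.array([(u-d['cx'])/d['fx'],(v-d['cy'])/d['fy'],1]);return c,r/np.linalg.norm(r)
def atz(d,u,v,z):
    c,r=ray(d,u,v);return c+r*(z-c[2])/r[2]
def tri(obs):
    A=0;b=0;L=[]
    for d,u,v in obs:
        c,r=ray(d,u,v);P=np.eye(3)-np.outer(r,r);A=A+P;b=b+P@c;L.append((c,r))
    x=np.linalg.solve(A,b);return x,[np.linalg.norm((np.eye(3)-np.outer(r,r))@(x-c)) for c,r in L]
def proj(d,X):
    p=d['R']@np.asarray(X,float)+d['t'];return np.array([d['fx']*p[0]/p[2]+d['cx'],d['fy']*p[1]/p[2]+d['cy']])
def cam(n):return dict(np.load(n+'.npz'))
E
python3 - <<'E'
from h import *
s=cam('scene0');t=cam('top0')
T=lambda u,v:(215+(u-400)/4,120+v/6)
S=lambda u,v:(215+u/4,140+v/6)
f=atz(t,*T(537,117),66);n=atz(t,*T(576,525),66);print(f,n,np.linalg.norm(f-n),np.arctan2(*(f-n)[1::-1]))
B=[atz(t,*T(*p),12) for p in[(493,250),(514,450),(600,228),(620,423)]];print(np.round(B,1).tolist(),np.mean(B,0))
for i,j in((0,1),(2,3)):print(np.arctan2(*(B[i]-B[j])[1::-1]))
print(tri([(s,*S(103,362)),(t,*T(576,525))]), tri([(s,*S(78,408)),(t,*T(514,450))]),tri([(s,*S(192,438)),(t,*T(620,423))]))
E
```

```text
[ 633.94517952 -268.38225989   66.        ] [ 435.99853906 -294.77509376   66.        ] 199.69840797536736 0.13255127651960907
[[577.2, -233.4, 12.0], [476.4, -248.4, 12.0], [587.3, -314.1, 12.0], [489.1, -328.0, 12.0]] [ 532.49008075 -280.97498009   12.        ]
0.14808616440949282
0.14102680306888024
(array([ 435.85849902, -294.42560952,   64.65407154]), [np.float64(0.39773463407259013), np.float64(0.3977346340726838)]) (array([ 476.87494762, -249.31461371,   12.15662522]), [np.float64(1.0072915187639195), np.float64(1.007291518763838)]) (array([ 489.83514231, -329.06350934,    9.46927095]), [np.float64(1.1533502759415937), np.float64(1.1533502759417043)])
```

Run:
```python
from h import *
from workcell import ctrl, get_image, close_job, get_obs
a=cv2.imread("pics/scene0.png")
A=cv2.resize(a[188:212,228:258],None,fx=20,fy=20,interpolation=0)
d=get_image("wrist");np.savez("wrist0.npz",**d)
print(d['fx'],d['cx'],d['cy'],'campos',-d['R'].T@d['t'],np.round(d['R'],3).tolist())
W=cv2.resize(d['img'][...,::-1],(200,150))
A=cv2.convertScaleAbs(A,alpha=2);A[:150,400:600]=W
cv2.imwrite("pics/z1.png",A)
s=cam('scene0');print(proj(s,[435.9,-294.6,66]),proj(s,[435.9,-294.6,78]),proj(s,[437.6,-306.5,66]),-s['R'].T@s['t'])
```

```text
313.6314009853722 251.36585460974678 190.14284707469264 campos [ 229.80774398 -585.30249926  383.83988191] [[0.265, -0.964, -0.001], [-0.935, -0.257, 0.245], [-0.236, -0.064, -0.97]]
[240.95919587 199.86473466] [240.83964246 195.67437752] [245.36323781 200.52219247] [-544.827067   -851.39664819  642.06729367]
```

View pics/z1.png

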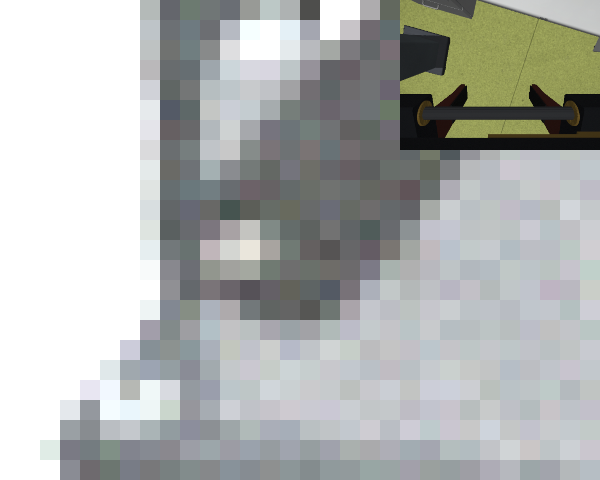

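The white line on the near end runs from the face centre at (241,200) to (238.5,200.5). So the flat faces the hinge side (+y), roughly 90–115° from up. My plan is to lean the gripper to +y, pinch the near overhang and roll the bar about +x. First the transit.

The rows are not in the units I measure in: shifts go in shares of 600 mm and turns go in shares of pi rad. I convert before sending: 29 mm is 0.0483, -26.4 mm is -0.044, 0.03 rad is 0.0095.

```bash
echo '{"motion": [[0.0483,-0.044,0,0,0,0.0095],[0.0483,-0.044,0,0,0,0.0095],[0.0483,-0.044,0,0,0,0.0095],[0.0483,-0.044,0,0,0,0.0095],[0.0483,-0.044,0,0,0,0]]}' > mv.in && python3 jog.py mv.in 88
echo '{"motion": [[0.0483,-0.044,0,0,0,0],[0.0483,-0.044,0,0,0,0],[0.0483,-0.044,0,0,0,0],[0.0483,-0.044,0,0,0,0],[0.0483,-0.044,0,0,0,0]]}' > mv.in && python3 jog.py mv.in
echo '{"motion": [[0.0483,-0.044,0,0,0,0],[0.0483,-0.044,0,0,0,0],[0,0,0,0,0,0]]}' > mv.in && python3 jog.py mv.in
echo '{"motion": [[0,0,0,-0.0382,0,0],[0,0,0,-0.0382,0,0],[0,0,0,-0.0382,0,0],[0,0,0,-0.0382,0,0]]}' > mv.in && python3 jog.py mv.in
cat >> h.py <<'E'
YAW=.141
def tgt(lean,yaw=YAW):  # tool rotation: lean>0 -> body to holder +y
    return Ro.from_euler('z',yaw)*Ro.from_euler('x',np.pi)*Ro.from_euler('x',-lean)
def delta(o,P,lean,yaw=YAW):
    R0=Ro.from_rotvec(o['orientation']);T=tgt(lean,yaw)
    print('t',round(o['t'],2),'pos',np.round(o['ee_pos'],1),'d tool',np.round(R0.inv().apply(np.asarray(P)-o['ee_pos']),1),'rot',np.round((R0.inv()*T).as_rotvec(),3),'q',np.round(o['qpos'],2),'F',np.round(o['ft_force'],1))
E
python3 - <<'E'
from h import *
from workcell import ctrl, get_image, close_job, get_obs
P=np.array([457.7,-291.5,66]);L=.95
delta(get_obs(),P-150*tgt(L).as_matrix()[:,2],L)
E
```

```text
t: 0.57
ee_pos: [280.3, -442.0, 239.5]
orientation: [-3.133, -0.228, 0.0]
ft_force: [0.9, -1.1, 0.4]
width: 87.7
grasp_force: 0.0
t: 0.98
ee_pos: [404.7, -290.1, 239.7]
orientation: [3.133, 0.232, 0.0]
ft_force: [1.0, -0.5, 0.3]
width: 87.9
grasp_force: 0.0
t: 1.23
ee_pos: [456.8, -226.7, 239.8]
orientation: [-3.132, -0.239, -0.002]
ft_force: [-1.0, 0.4, -1.1]
width: 87.6
grasp_force: 0.0
t: 1.57
ee_pos: [453.5, -231.3, 240.2]
orientation: [2.662, 0.197, 0.049]
ft_force: [-0.8, 0.1, 0.4]
width: 87.9
grasp_force: 0.0
t 1.57 pos [ 453.5 -231.3  240.2] d tool [ -4.  -94.6  49.2] rot [-0.477 -0.006  0.004] q [-0.25  0.2   2.04 -0.62  0.8   1.59] F [-0.8  0.1  0.4]
```

Scaled: -24 mm is -0.04, 12 mm is 0.02, -0.12 rad is -0.0382.

```bash
echo '{"motion": [[0,-0.04,0.02,-0.0382,0,0],[0,-0.04,0.02,-0.0382,0,0],[0,-0.04,0.02,-0.0382,0,0],[0,-0.04,0.02,-0.0382,0,0],[0,0,0,0,0,0]]}' > mv.in && python3 jog.py mv.in
python3 - <<'E'
from h import *
from workcell import ctrl, get_image, close_job, get_obs
P=np.array([457.7,-291.5,66]);L=.95
delta(get_obs(),P-150*tgt(L).as_matrix()[:,2],L)
d=get_image("wrist");np.savez("wrist1.npz",**d);cv2.imwrite("pics/w1.png",d['img'][...,::-1])
E
```

```text
t: 1.98
ee_pos: [441.5, -196.8, 172.1]
orientation: [2.355, 0.17, 0.029]
ft_force: [-1.3, 1.3, -1.1]
width: 88.1
grasp_force: 0.0
t 1.98 pos [ 441.5 -196.8  172.1] d tool [  3.1 -31.7  -4.9] rot [-0.17   0.026  0.016] q [-0.01  0.41  2.16 -1.14  0.88  2.32] F [-1.3  1.3 -1.1]
```

View pics/w1.png

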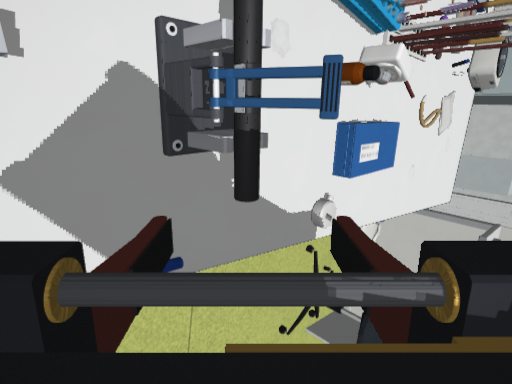

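The wrist view shows the bar's near end at (247,197), the frame open and no bright flat visible, so the flat lies turned well down on the +y side. The wrist joints are near their range at a lean of 0.78, so I'll work in ±0.75 strokes. I'll refine the grasp point next.

Run:
```python
from h import *
from workcell import ctrl, get_image, close_job, get_obs
w=cam('wrist1');t=cam('top0');s=cam('scene0')
print(tri([(w,247,195),(t,259,207.5),(s,240.9,200)]))
for p in([435.9,-294.6,66],[633.9,-268.4,66]):print(proj(w,p))
print(atz(w,172,29,12),atz(w,178,146,12))
P=np.array([457.7,-291.5,66]);L=.75
delta(get_obs(),P-90*tgt(L).as_matrix()[:,2],L)
```

```text
(array([ 437.75122304, -295.24559811,   66.0084388 ]), [np.float64(3.498766601086373), np.float64(1.8134916117363133), np.float64(1.8860776474744885)])
[244.03280454 199.81222043]
[248.01598129 -43.03287535]
[ 578.94772256 -237.5558569    12.        ] [ 478.96270745 -252.11877312   12.        ]
t 2.03 pos [ 442.5 -197.3  173.8] d tool [ 3.3 -5.1 53.7] rot [0.027 0.027 0.016] q [-0.01  0.4   2.16 -1.14  0.88  2.31] F [0.3 0.1 0.6]
```

Scaled: 30 mm is 0.05, 28 mm is 0.0467, 0.027 rad is 0.0086.

```bash
echo '{"motion": [[0.0017,-0.0033,0.0417,0.0086,0.0086,0.0051],[0.0017,-0.0033,0.0467,0,0,0],[0.0017,-0.0017,0.05,0,0,0],[0,0,0.0417,0,0,0],[0,0,0,0,0,0]]}' > mv.in && python3 jog.py mv.in
python3 - <<'E'
from h import *
from workcell import ctrl, get_image, close_job, get_obs
delta(get_obs(),[457.7,-292,66],.75)
E
```

```text
t: 2.45
ee_pos: [466.7, -263.3, 107.4]
orientation: [2.404, 0.146, 0.044]
ft_force: [0.1, -0.5, 0.2]
width: 88.0
grasp_force: 0.0
t 2.45 pos [ 466.7 -263.3  107.4] d tool [-12.   -7.4  49.2] rot [-0.017  0.022 -0.011] q [-0.18  0.55  2.11 -1.31  0.73  2.4 ] F [ 0.1 -0.5  0.2]
```

Joint 4 is at its limit, so I'll reduce the lean to about 0.55.

Scaled: -4 mm is -0.0067, 0.1 rad is 0.0318.

```bash
echo '{"motion": [[-0.0067,0,0,0.0318,0.0032,0],[-0.0067,0,0,0.0318,0.0032,0],[-0.0067,0,0,0,0,0],[0,0,0,0,0,0]]}' > mv.in && python3 jog.py mv.in
python3 - <<'E'
from h import *
from workcell import ctrl, get_image, close_job, get_obs
delta(get_obs(),[457.7,-292,66],.55)
E
```

```text
t: 2.78
ee_pos: [452.9, -263.4, 109.2]
orientation: [2.592, 0.163, 0.057]
ft_force: [-0.3, -0.9, -0.2]
width: 87.5
grasp_force: 0.0
t 2.78 pos [ 452.9 -263.4  109.2] d tool [ 0.7  2.3 52. ] rot [-0.005 -0.    -0.015] q [-0.28  0.48  2.11 -1.06  0.57  2.08] F [-0.3 -0.9 -0.2]
```

Scaled: 18 mm is 0.03, 16 mm is 0.0267, -0.01 rad is -0.0032.

```bash
echo '{"motion": [[0,0.0017,0.03,0,0,-0.0032],[0,0.0017,0.03,0,0,0],[0,0,0.0267,0,0,0],[0,0,0,0,0,0]]}' > mv.in && python3 jog.py mv.in
python3 - <<'E'
from h import *
from workcell import ctrl, get_image, close_job, get_obs
delta(get_obs(),[457.7,-292,66],.55)
E
```

```text
t: 3.12
ee_pos: [456.6, -290.2, 62.0]
orientation: [2.593, 0.182, 0.048]
ft_force: [0.1, 0.0, 0.6]
width: 87.8
grasp_force: 0.0
t 3.12 pos [ 456.6 -290.2   62. ] d tool [ 0.9  3.7 -2.4] rot [-0.007  0.003  0.   ] q [-0.34  0.59  2.09 -1.22  0.51  2.2 ] F [0.1 0.  0.6]
```

```bash
echo '{"motion": [[0.0017,0.0062,-0.004,0,0,0],[0,0,0,0,0,0]]}' > mv.in && python3 jog.py mv.in
echo '{"motion": [[0,0,0,0,0,0],[0,0,0,0,0,0],[0,0,0,0,0,0],[0,0,0,0,0,0],[0,0,0,0,0,0]]}' > mv.in && python3 jog.py mv.in 10
echo '{"motion": [[0,0,0,0,0,0],[0,0,0,0,0,0],[0,0,0,0,0,0],[0,0,0,0,0,0],[0,0,0,0,0,0]]}' > mv.in && python3 jog.py mv.in
python3 - <<'E'
from h import *
from workcell import ctrl, get_image, close_job, get_obs
delta(get_obs(),[457.7,-292,66],.55)
E
```

```text
t: 3.28
ee_pos: [459.1, -291.5, 68.5]
orientation: [2.593, 0.183, 0.051]
ft_force: [-0.2, -0.1, 0.5]
width: 87.6
grasp_force: 0.0
t: 3.7
ee_pos: [458.7, -291.7, 67.6]
orientation: [2.594, 0.183, 0.051]
ft_force: [0.1, 0.4, -0.2]
width: 58.4
grasp_force: 0.0
t: 4.12
ee_pos: [458.6, -291.9, 67.4]
orientation: [2.594, 0.182, 0.05]
ft_force: [-0.7, -8.0, 5.1]
width: 24.7
grasp_force: 5.0
t 4.12 pos [ 458.6 -291.9   67.4] d tool [-0.9 -0.7  1.2] rot [-0.008  0.001 -0.   ] q [-0.34  0.58  2.09 -1.19  0.51  2.17] F [-0.7 -8.   5.1]
```

Scaled: 0.1 rad is 0.0318.

```bash
echo '{"motion": [[0,0,0,0,0,0],[0,0,0,0,0,0],[0,0,0,0,0,0]]}' > mv.in && python3 jog.py mv.in
echo '{"motion": [[0,0,0,0.0318,0,0],[0,0,0,0.0318,0,0],[0,0,0,0.0318,0,0]]}' > mv.in && python3 jog.py mv.in
python3 - <<'E'
from h import *
from workcell import ctrl, get_image, close_job, get_obs
delta(get_obs(),[457.7,-292,66],.25)
E
```

```text
t: 4.37
ee_pos: [458.7, -292.2, 67.7]
orientation: [2.593, 0.182, 0.05]
ft_force: [-0.8, -3.7, 2.0]
width: 23.5
grasp_force: 30.0
t: 4.62
ee_pos: [457.2, -292.8, 67.3]
orientation: [2.785, 0.192, 0.021]
ft_force: [-0.1, -1.3, 8.5]
width: 23.6
grasp_force: 30.0
t 4.62 pos [ 457.2 -292.8   67.3] d tool [ 0.6 -1.1  1. ] rot [ 0.1    0.01  -0.002] q [-0.43  0.55  2.03 -0.7   0.48  1.61] F [-0.1 -1.3  8.5]
```

Scaled: 0.08 rad is 0.0255.

```bash
for i in 1; do echo '{"motion": [[0,0,0,0.0255,0,0],[0,0,0,0.0255,0,0],[0,0,0,0.0255,0,0],[0,0,0,0.0255,0,0],[0,0,0,0,0,0]]}' > mv.in && python3 jog.py mv.in; done
echo '{"motion": [[0,0,0,0.0255,0,0],[0,0,0,0.0255,0,0],[0,0,0,0.0255,0,0],[0,0,0,0.0255,0,0],[0,0,0,0,0,0]]}' > mv.in && python3 jog.py mv.in
python3 - <<'E'
from h import *
from workcell import ctrl, get_image, close_job, get_obs
delta(get_obs(),[457.7,-292,66],-.4)
E
```

```text
t: 5.03
ee_pos: [456.1, -294.1, 67.1]
orientation: [3.083, 0.203, -0.013]
ft_force: [1.3, 4.1, 7.3]
width: 23.4
grasp_force: 30.0
t: 5.45
ee_pos: [455.1, -294.1, 66.1]
orientation: [-2.867, -0.185, 0.046]
ft_force: [0.4, 1.8, 8.5]
width: 23.4
grasp_force: 30.0
t 5.45 pos [ 455.1 -294.1   66.1] d tool [ 2.8 -1.6  0.5] rot [ 0.131  0.01  -0.014] q [-0.69  0.64  1.78  0.21  0.94  0.61] F [0.4 1.8 8.5]
```

Scaled: 0.5 mm is 0.0008, 0.1 rad is 0.0318.

```bash
echo '{"motion": [[0.0008,0,0,0.0318,0,0],[0.0008,0,0,0.0318,0,0],[0.0008,0,0,0.0318,0,0],[0.0008,0,0,0.0318,0,0],[0,0,0,0,0,0]]}' > mv.in && python3 jog.py mv.in
echo '{"motion": [[0,0,0,0.0318,0,0],[0,0,0,0.0318,0,0],[0,0,0,0,0,0]]}' > mv.in && python3 jog.py mv.in
python3 - <<'E'
from h import *
from workcell import ctrl, get_image, close_job, get_obs
delta(get_obs(),[457.7,-292,66],-.9)
d=get_image("wrist");np.savez("wrist2.npz",**d)
s=get_image("scene");np.savez("scene2.npz",**s)
A=cv2.convertScaleAbs(cv2.resize(s['img'][186:216,226:266,::-1],None,fx=12,fy=12,interpolation=0),alpha=2)
cv2.imwrite("pics/w2.png",np.vstack([d['img'][:220,:480,::-1],A]))
E
```

```text
t: 5.87
ee_pos: [456.2, -293.3, 64.9]
orientation: [-2.466, -0.155, 0.077]
ft_force: [-1.8, 0.1, 11.3]
width: 23.4
grasp_force: 30.0
t: 6.12
ee_pos: [455.8, -292.8, 64.5]
orientation: [-2.267, -0.14, 0.09]
ft_force: [-1.2, -2.9, 9.1]
width: 22.9
grasp_force: 30.0
t 6.12 pos [ 455.8 -292.8   64.5] d tool [ 1.9 -1.5 -0.6] rot [ 0.028  0.004 -0.019] q [-0.83  0.9   1.51  0.44  1.52  0.41] F [-1.2 -2.9  9.1]
```

View pics/w2.png

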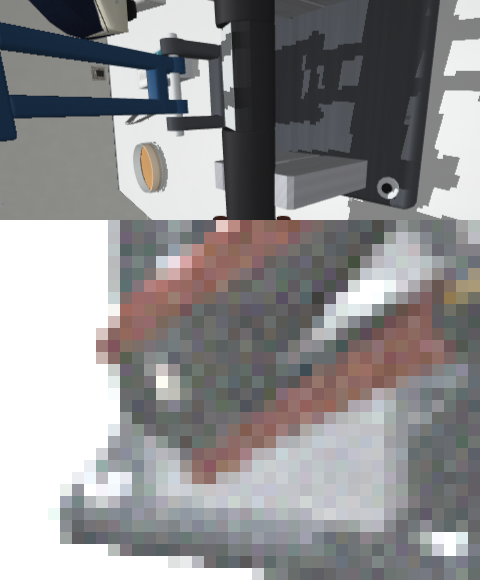

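The flat is now visible in the wrist view as a bright strip from (236,20) to (232,128) on the bar's left. It is about 10–20° short of up, so I'll roll a bit more and then zoom in.

Scaled: 0.08 rad is 0.0255.

```bash
echo '{"motion": [[0,0,0,0.0255,0,0],[0,0,0,0.0255,0,0],[0,0,0,0,0,0]]}' > mv.in && python3 jog.py mv.in
python3 - <<'E'
from h import *
from workcell import ctrl, get_image, close_job, get_obs
delta(get_obs(),[457.7,-292,66],-1.05)
d=get_image("wrist");np.savez("wrist3.npz",**d)
cv2.imwrite("pics/w3.png",cv2.convertScaleAbs(cv2.resize(d['img'][:220,180:320,::-1],None,fx=4,fy=2.7,interpolation=2),alpha=1.5))
E
```

```text
t: 6.47
ee_pos: [456.0, -292.7, 64.7]
orientation: [-2.109, -0.129, 0.098]
ft_force: [-1.5, -4.3, 6.4]
width: 23.3
grasp_force: 30.0
t 6.47 pos [ 456.  -292.7   64.7] d tool [ 1.8 -1.4 -0.3] rot [ 0.02   0.002 -0.02 ] q [-0.85  0.97  1.44  0.49  1.66  0.39] F [-1.5 -4.3  6.4]
```

View pics/w3.png

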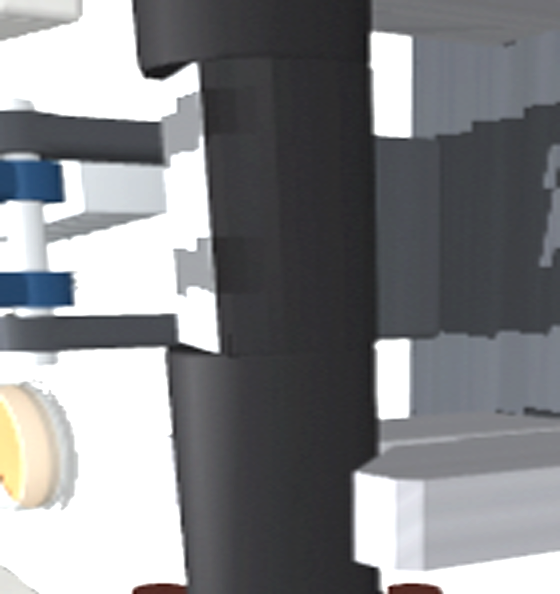

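The enlarged flat has corners at zoomed (221,352), (178,345), (203,65) and (148,75). I'll fit the roll angle and lengthwise place from them.

```bash
cat >> h.py <<'E'
def fitflat(w,obs,signs,ph0=.2,prior=True):
    from scipy.optimize import least_squares
    H=Ro.from_euler('z',YAW).as_matrix()
    # unknown phi (from up toward +y_h), s (flat mid along x_h), dy, dz of bar axis from nominal holder (532.5,-281.5,66)
    def f(p,res=True):
        r=[]
        n=np.array([0,np.sin(p[0]),np.cos(p[0])]);e=np.array([0,np.cos(p[0]),-np.sin(p[0])])
        for (u,v),(a,b) in zip(obs,signs):
            X=np.array([532.5,-281.5,66])+H@(np.array([p[1]+a*20,p[2],p[3]])+8*n+b*8.94*e)
            r+=list(proj(w,X)-np.array([u,v]))
        return np.array(r+[p[2]/2,p[3]/2])
    s=least_squares(f,[ph0,0,0,0]);print('phi deg',np.degrees(s.x[0]),'s,dy,dz',s.x[1:],'res',np.round(s.fun,1))
E
python3 - <<'E'
from h import *
w=cam('wrist3')
Z=lambda u,v:(180+u/4,v/2.7)
fitflat(w,[Z(221,352),Z(178,345),Z(203,65),Z(148,75)],[(-1,-1),(-1,1),(1,-1),(1,1)])
for X in([477,-249,12],[489.8,-329,12]):print(proj(w,X))
E
```

```text
phi deg 9.427539756073552 s,dy,dz [ 2.36013919 -2.95799131  1.36240555] res [-0.3 -1.1 -2.1 -0.4  0.7 -2.7  1.5  4.6 -1.5  0.7]
[286.20777201 171.3236789 ]
[394.66055405 195.25377986]
```

Run:
```python
from h import *
w=cam('wrist3');H=Ro.from_euler('z',YAW).as_matrix()
for s in(-2,0,2,4):
  print(s,[np.round((proj(w,np.array([532.5,-281.5,0])+H@np.array([s+x,44,77.5]))-[180,0])*[4,2.7]).tolist() for x in(-10,10)])
```

```text
-2 [[25.0, 310.0], [15.0, 206.0]]
0 [[24.0, 300.0], [14.0, 195.0]]
2 [[23.0, 290.0], [13.0, 184.0]]
4 [[22.0, 279.0], [12.0, 173.0]]
```

The rails put the holder +2 mm in this image, so the flat is centred within about 0.5 mm lengthwise. It is about 9° short. I'll roll 0.08 more, which keeps body clearance, then open partway and retreat.

Scaled: 0.08 rad is 0.0255.

```bash
echo '{"motion": [[0,0,0,0.0255,0,0],[0,0,0,0.0064,0,0],[0,0,0,0,0,0],[0,0,0,0,0,0]]}' > mv.in && python3 jog.py mv.in
echo '{"motion": [[0,0,0,0,0,0],[0,0,0,0,0,0],[0,0,0,0,0,0],[0,0,0,0,0,0]]}' > mv.in && python3 jog.py mv.in 50
echo '{"motion": [[0,0,-0.025,0,0,0],[0,0,-0.0333,0,0,0],[0,0,-0.0417,0,0,0],[0,0,-0.0417,0,0,0],[0,0,0,0,0,0]]}' > mv.in && python3 jog.py mv.in
python3 - <<'E'
from h import *
from workcell import ctrl, get_image, close_job, get_obs
delta(get_obs(),[457.7,-292,66],-.5)
d=get_image("wrist");np.savez("wrist4.npz",**d)
s=get_image("top");np.savez("top4.npz",**s)
A=cv2.convertScaleAbs(cv2.resize(s['img'][130:215,225:290,::-1],None,fx=6,fy=6,interpolation=2),alpha=1.5)
B=cv2.resize(d['img'][:,140:340,::-1],(int(200*510/384),510))
cv2.imwrite("pics/w4.png",np.hstack([A,B]))
E
```

```text
t: 6.85
ee_pos: [456.4, -292.7, 65.5]
orientation: [-2.015, -0.123, 0.101]
ft_force: [0.3, -4.9, 5.1]
width: 23.1
grasp_force: 30.0
t: 7.18
ee_pos: [456.2, -291.8, 65.5]
orientation: [-2.013, -0.124, 0.102]
ft_force: [-0.3, 0.1, -0.1]
width: 46.7
grasp_force: 0.0
t: 7.6
ee_pos: [468.2, -372.2, 104.0]
orientation: [-2.018, -0.124, 0.097]
ft_force: [-0.6, 0.6, 0.7]
width: 49.9
grasp_force: 0.0
t 7.6 pos [ 468.2 -372.2  104. ] d tool [ 0.6 -0.9 89.3] rot [-0.621  0.002 -0.017] q [-0.91  1.04  1.22  0.49  1.9   0.43] F [-0.6  0.6  0.7]
```

View pics/w4.png

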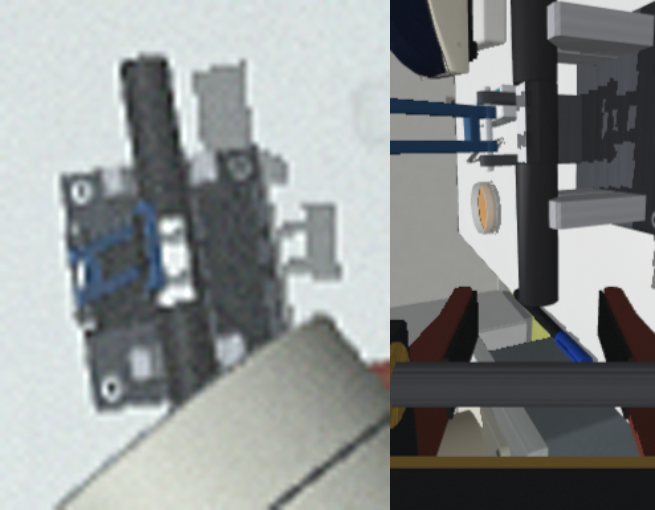

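The top view shows the flat bright and facing up, zoomed centre about (175,259), with bolts at (80,190), (112,388) and (240,165). I'll compare the flat's middle with the holder's.

Run:
```python
from h import *
t=cam('top4');Z=lambda u,v:(225+(u+.5)/6-.5,130+(v+.5)/6-.5)
f=[atz(t,*Z(*p),74) for p in((171,217),(178,303))];m=np.mean(f,0);print('flat',np.round(f,1).tolist(),m)
b=[atz(t,*Z(*p),12) for p in((80,190),(112,388),(240,165))];c=(b[1]+b[2])/2
print(np.round(b,1).tolist(),'holder c',c)
H=Ro.from_euler('z',YAW).as_matrix();print('in holder',H.T@(m-c))
# brightness columns
im=t['img'].astype(float).mean(2);
for r in range(163,184,2):print(r,im[r,246:262].astype(int))
w=cam('wrist4')
for h in((532.5,-281.5),(534.5,-281.5)):
  print([np.round(proj(w,np.array([*h,0])+H@np.array([x,44,77.5]))).tolist() for x in(-10,10)],[np.round(proj(w,np.array([*h,74])+H@np.array([x,0,0]))).tolist() for x in(-20,20)])
```

```text
flat [[556.0, -279.0, 74.0], [514.6, -281.9, 74.0]] [ 535.31549598 -280.44464846   74.        ]
[[578.4, -232.4, 12.0], [478.6, -247.7, 12.0], [590.1, -312.8, 12.0]] holder c [ 534.38392481 -280.26811508   12.        ]
in holder [ 0.8975174  -0.30569818 62.        ]
163 [56 56 64 46 49 54 52 48 47 37 49 64 46 49 50 49]
165 [64 55 58 62 60 48 46 44 50 46 38 60 47 49 49 48]
167 [ 63  43  41  66  54  95 165 165 151  99  37  53  60  46  48  50]
169 [62 46 35 60 55 66 91 88 95 98 31 49 63 49 48 51]
171 [ 51  51  42  60  54  57 163 160 159 162  75  41  54  45  49  52]
173 [ 49  49  43  37  57  52 157 158 156 160  98  30  56  53  47  51]
175 [ 60  60  42  46  71  54  85 150 146  86  84  32  49  64  49  47]
177 [ 44  48  48  62  63  52  70 117 116 118 121  42  38  42  49  48]
179 [ 51  52  57  62  41 101 165 158 146 145 152  89  37  62  52  48]
181 [54 47 51 53 53 40 44 52 56 44 44 47 43 50 54 39]
183 [48 57 48 51 54 58 46 50 58 59 43 43 38 48 66 50]
[[213.0, 112.0], [212.0, 87.0]] [[238.0, 126.0], [237.0, 67.0]]
[[213.0, 110.0], [212.0, 85.0]] [[238.0, 123.0], [237.0, 64.0]]
```

The flat's middle is within about 1 mm of the holder's centre, so I can close the frame. Next I work out the frame angle and the start of the push.

```bash
cat >> h.py <<'E'
HC=np.array([534.4,-280.9,0]);HM=Ro.from_euler('z',YAW).as_matrix()
def W(x,y,z):return HC+HM@np.array([x,y,z],float)
def face(g,r=85):return (0,44-r*np.cos(g)+3.5*np.sin(g),77.5+r*np.sin(g)+3.5*np.cos(g))
E
python3 - <<'E'
from h import *
from scipy.optimize import minimize_scalar
from workcell import ctrl, get_image, close_job, get_obs
w=cam('wrist1');t=cam('top4');Z=lambda u,v:(225+(u+.5)/6-.5,130+(v+.5)/6-.5)
for d,p in((w,(331,87)),(t,Z(150,249))):
  s=minimize_scalar(lambda g:np.sum((proj(d,W(*face(g)))-p)**2),bounds=(.5,1.7),method='bounded');print(s.x,s.fun**.5)
o=get_obs();delta(o,o['ee_pos']+[0,0,150],0)
E
```

```text
1.0357365689485236 2.004449113791759
1.1254040301510368 0.7873373998543224
t 7.7 pos [ 467.2 -368.6  102.2] d tool [  -2.4 -135.3  -64.7] rot [-1.125  0.01  -0.016] q [-0.91  1.04  1.23  0.49  1.9   0.43] F [ 0.9  0.2 -1.5]
```

Scaled: -34 mm is -0.0567, -16 mm is -0.0267, -0.12 rad is -0.0382.

```bash
echo '{"motion": [[0,-0.0567,-0.0267,0,0,0],[0,-0.0567,-0.0267,0,0,0],[0,-0.0567,-0.0267,0,0,0],[0,-0.0567,-0.0267,0,0,0],[0,0,0,-0.0382,0,0]]}' > mv.in && python3 jog.py mv.in 0
echo '{"motion": [[0,0,0,-0.0382,0,0],[0,0,0,-0.0382,0,0],[0,0,0,-0.0382,0,0],[0,0,0,-0.0382,0,0],[0,0,0,-0.0382,0,0]]}' > mv.in && python3 jog.py mv.in
echo '{"motion": [[0,0,0,-0.0382,0,0],[0,0,0,-0.0382,0,0],[0,0,0,-0.0382,0,0],[0,0,0,-0.0127,0,0],[0,0,0,0,0,0]]}' > mv.in && python3 jog.py mv.in
python3 - <<'E'
from h import *
from workcell import ctrl, get_image, close_job, get_obs
o=get_obs();f=face(1.07)
delta(o,W(0,f[1]+45,f[2]+17+70),0);delta(o,W(0,f[1]+45,f[2]+17-8),0)
E
```

```text
t: 8.12
ee_pos: [469.7, -367.2, 255.1]
orientation: [-2.132, -0.133, 0.095]
ft_force: [-0.1, -0.0, -1.0]
width: 20.2
grasp_force: 0.0
t: 8.53
ee_pos: [469.1, -366.3, 252.3]
orientation: [-2.736, -0.18, 0.059]
ft_force: [-0.0, -0.4, -1.0]
width: 0.7
grasp_force: 0.0
t: 8.95
ee_pos: [468.6, -363.9, 252.2]
orientation: [-3.129, -0.214, 0.028]
ft_force: [-0.5, 1.1, -0.0]
width: 0.4
grasp_force: 0.0
t 8.95 pos [ 468.6 -363.9  252.2] d tool [  76.5 -124.4   10.9] rot [-0.006  0.017 -0.004] q [-0.68  0.37  1.68 -0.01  1.11  0.76] F [-0.5  1.1 -0. ]
t 8.95 pos [ 468.6 -363.9  252.2] d tool [  77.9 -123.9   88.8] rot [-0.006  0.017 -0.004] q [-0.68  0.37  1.68 -0.01  1.11  0.76] F [-0.5  1.1 -0. ]
```

Scaled: -31 mm is -0.0517, 20 mm is 0.0333, 0.017 rad is 0.0054.

```bash
echo '{"motion": [[0.0317,-0.0517,0,0,0.0054,0],[0.0317,-0.0517,0,0,0,0],[0.0317,-0.0517,0,0,0,0],[0.0333,-0.0517,0,0,0,0],[0,0,0,0,0,0]]}' > mv.in && python3 jog.py mv.in
echo '{"motion": [[0,0,0.05,0,0,0],[0,0,0.05,0,0,0],[0,0,0.0417,0,0,0],[0,0,0,0,0,0]]}' > mv.in && python3 jog.py mv.in
python3 - <<'E'
from h import *
from workcell import ctrl, get_image, close_job, get_obs
o=get_obs();f=face(1.07)
delta(o,W(0,f[1]+45,f[2]+17-8),0)
for g in(1.07,.9,.7,.5,.3,.15,.05,-.01):
  f=face(g);print(g,np.round(f,1),'tcp y_h,z',round(f[1]+13.5),round(f[2]+17))
s=get_image("scene");w=get_image("wrist");np.savez("wrist5.npz",**w)
A=cv2.resize(s['img'][110:230,190:320,::-1],None,fx=4,fy=4,interpolation=2)
B=cv2.resize(w['img'][...,::-1],None,fx=.5,fy=.5)
C=np.zeros((480,256,3),np.uint8);C[:192]=B
cv2.imwrite("pics/p5.png",np.hstack([A,C]))
E
```

```text
t: 9.37
ee_pos: [530.6, -229.1, 252.1]
orientation: [-3.124, -0.215, 0.002]
ft_force: [-0.7, 1.0, -0.8]
width: 0.7
grasp_force: 0.0
t: 9.7
ee_pos: [525.6, -232.2, 162.7]
orientation: [-3.123, -0.209, 0.014]
ft_force: [-0.4, -0.7, 0.1]
width: 0.5
grasp_force: 0.0
t 9.7 pos [ 525.6 -232.2  162.7] d tool [ 1.8 -1.8 -0.1] rot [-0.012  0.008 -0.008] q [-0.44  0.46  1.79  0.01  0.91  0.99] F [-0.4 -0.7  0.1]
1.07 [  0.    6.3 153.7] tcp y_h,z 20 171
0.9 [  0.   -6.1 146.3] tcp y_h,z 7 163
0.7 [  0.  -18.8 134.9] tcp y_h,z -5 152
0.5 [  0.  -28.9 121.3] tcp y_h,z -15 138
0.3 [  0.  -36.2 106. ] tcp y_h,z -23 123
0.15 [  0.  -39.5  93.7] tcp y_h,z -26 111
0.05 [  0.  -40.7  85.2] tcp y_h,z -27 102
-0.01 [  0.  -41.   80.1] tcp y_h,z -28 97
```

View pics/p5.png

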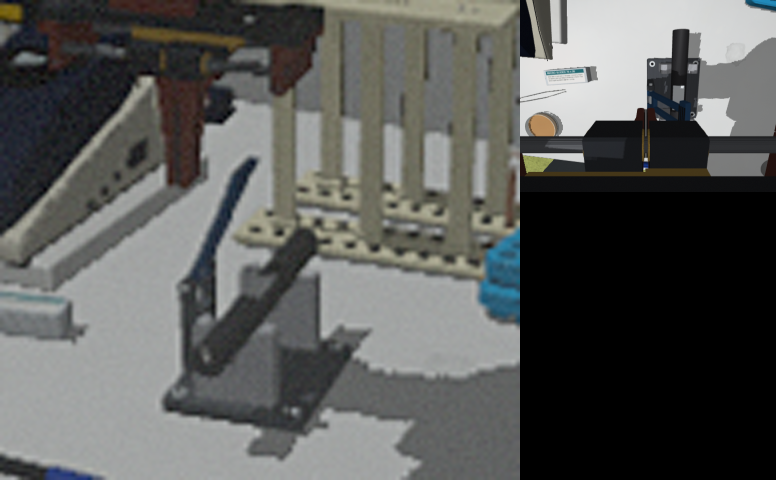

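The fingertips, at zoomed (185,185), are behind the frame, whose tip is at (250,160), and at the right height. Now I swing the frame over along the arc.

The rows are not in the units I measure in: shifts go in shares of 600 mm and turns go in shares of pi rad. I convert before sending: 14 mm is 0.0233, 13 mm is 0.0217.

```bash
echo '{"motion": [[0.0033,0.0233,-0.0017,0,0,0],[0,0.0217,-0.0017,0,0,0],[0,0.0117,0.0033,0,0,0],[0,0.0117,0.005,0,0,0],[0,0.01,0.0067,0,0,0]]}' > mv.in && python3 jog.py mv.in
echo '{"motion": [[0,0.01,0.0083,0,0,0],[0,0.0083,0.0117,0,0,0],[0,0.0083,0.0117,0,0,0],[0,0.0067,0.0117,0,0,0],[0,0.0067,0.0117,0,0,0]]}' > mv.in && python3 jog.py mv.in
echo '{"motion": [[0,0.005,0.01,0,0,0],[0,0.005,0.01,0,0,0],[0,0.0033,0.0067,0,0,0],[0,0,0,0,0,0]]}' > mv.in && python3 jog.py mv.in
python3 - <<'E'
from h import *
from workcell import ctrl, get_image, close_job, get_obs
o=get_obs()
delta(o,W(0,-36,98),0);print(HM.T@(o['ee_pos']-HC))
E
```

```text
t: 10.22
ee_pos: [538.1, -281.5, 161.7]
orientation: [-3.13, -0.207, -0.003]
ft_force: [-0.9, 0.7, 0.9]
width: 0.1
grasp_force: 0.3
t: 10.63
ee_pos: [540.6, -303.7, 126.7]
orientation: [-3.128, -0.209, 0.0]
ft_force: [-0.2, 0.7, 0.8]
width: 0.4
grasp_force: 0.2
t: 10.97
ee_pos: [541.4, -311.4, 110.6]
orientation: [-3.128, -0.209, 0.001]
ft_force: [-0.3, 0.4, 0.5]
width: 0.8
grasp_force: 0.0
t 10.97 pos [ 541.4 -311.4  110.6] d tool [-2.6  5.  12.5] rot [-0.007  0.    -0.008] q [-0.54  0.59  1.7   0.01  0.86  0.89] F [-0.3  0.4  0.5]
[  2.64221077 -31.15327534 110.56761785]
```

Scaled: 4 mm is 0.0067, 3 mm is 0.005.

```bash
echo '{"motion": [[-0.0033,0.0033,0.0067,0,0,0],[0,0.0033,0.005,0,0,0],[0,0.0017,0.0033,0,0,0],[0,0,0,0,0,0]]}' > mv.in && python3 jog.py mv.in
echo '{"motion": [[0,0,0.0025,0,0,0],[0,0,0.0017,0,0,0],[0,0,0,0,0,0]]}' > mv.in && python3 jog.py mv.in
echo '{"motion": [[0,0,0.0017,0,0,0],[0,0,0,0,0,0]]}' > mv.in && python3 jog.py mv.in
```

```text
t: 11.3
ee_pos: [540.4, -316.6, 102.4]
orientation: [-3.128, -0.208, -0.0]
ft_force: [0.4, 0.4, -0.3]
width: 0.4
grasp_force: 0.0
t: 11.55
ee_pos: [540.5, -316.4, 100.1]
orientation: [-3.129, -0.209, -0.001]
ft_force: [0.1, 0.4, -0.2]
width: 0.1
grasp_force: 0.0
t: 11.72
ee_pos: [540.6, -316.5, 99.3]
orientation: [-3.129, -0.209, -0.001]
ft_force: [-0.6, 1.4, 1.3]
width: 0.6
grasp_force: 0.5
```

Scaled: 1 mm is 0.0017.

```bash
echo '{"motion": [[0,0,0.0017,0,0,0],[0,0,0,0,0,0],[0,0,0,0,0,0]]}' > mv.in && python3 jog.py mv.in
echo '{"motion": [[0,0,0.0017,0,0,0],[0,0,0,0,0,0],[0,0,0,0,0,0]]}' > mv.in && python3 jog.py mv.in
echo '{"motion": [[0,0,0.0017,0,0,0],[0,0,0,0,0,0],[0,0,0,0,0,0]]}' > mv.in && python3 jog.py mv.in
```

```text
t: 11.97
ee_pos: [540.6, -316.6, 98.3]
orientation: [-3.129, -0.209, -0.001]
ft_force: [0.1, 0.1, 0.9]
width: 0.7
grasp_force: 1.0
t: 12.22
ee_pos: [540.7, -316.6, 97.8]
orientation: [-3.129, -0.209, -0.001]
ft_force: [-1.8, 1.5, 6.8]
width: 0.5
grasp_force: 3.3
t: 12.47
ee_pos: [540.7, -316.6, 97.5]
orientation: [-3.129, -0.209, -0.001]
ft_force: [-3.6, 1.8, 13.0]
width: 0.6
grasp_force: 6.4
```

It comes to a firm stop at z ≈ 98, the home height. One more gentle press, then I retreat and look.

```bash
echo '{"motion": [[0,0,0.0017,0,0,0],[0,0,0,0,0,0],[0,0,0,0,0,0],[0,0,0,0,0,0]]}' > mv.in && python3 jog.py mv.in
echo '{"motion": [[0,0,-0.005,0,0,0],[0,0,-0.025,0,0,0],[0,0,-0.0583,0,0,0],[0,0,-0.0583,0,0,0],[0,0,-0.0583,0,0,0]]}' > mv.in && python3 jog.py mv.in
echo '{"motion": [[-0.0583,0.0333,0,0,0,0],[-0.0583,0.0333,0,0,0,0],[-0.0583,0.0333,0,0,0,0],[-0.0583,0.0333,0,0,0,0],[0,0,0,0,0,0]]}' > mv.in && python3 jog.py mv.in
python3 - <<'E'
from h import *
from workcell import ctrl, get_image, close_job, get_obs
t=get_image("top");s=get_image("scene");w=get_image("wrist");np.savez("wrist6.npz",**w)
c=lambda x:cv2.convertScaleAbs(cv2.resize(x,None,fx=4,fy=4,interpolation=2),alpha=1.5)
top=np.hstack([c(t['img'][135:210,235:300,::-1]),c(s['img'][150:225,220:300,::-1])])
B=cv2.resize(w['img'][:180,:,::-1],(top.shape[1],int(180*top.shape[1]/512)))
cv2.imwrite("pics/p6.png",np.vstack([top,B])[:600])
E
```

```text
t: 12.8
ee_pos: [540.8, -316.6, 97.3]
orientation: [-3.129, -0.209, -0.002]
ft_force: [-6.6, 2.7, 19.1]
width: 0.3
grasp_force: 9.5
t: 13.22
ee_pos: [540.0, -316.9, 218.8]
orientation: [-3.128, -0.209, 0.002]
ft_force: [0.1, -0.1, -0.9]
width: 0.8
grasp_force: 0.0
t: 13.63
ee_pos: [407.6, -418.1, 217.4]
orientation: [-3.129, -0.202, 0.002]
ft_force: [0.4, -0.1, -0.2]
width: 0.9
grasp_force: 0.0
```

View pics/p6.png

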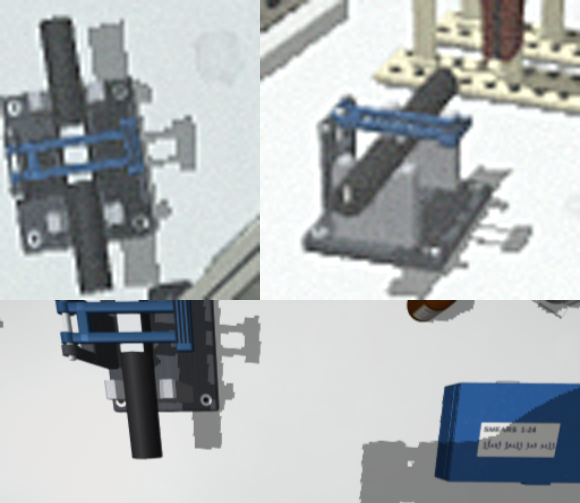

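The frame lies level on the flat, the white end line points up (scene zoom (347,190)), and the flat shows evenly beyond both rails (top zoom rows 125–183, rails centred at about 156). I'm handing it in.

```bash
python3 -c "
from workcell import ctrl, get_image, close_job, get_obs
print(close_job())"
```

```text
the job is handed in; nothing more can be done
None
```

The job is handed in: the bar's flat is turned up and centred under the frame to about 1 mm, and the frame is pressed home on it with the arm clear, at about 14 s on the robot's clock.

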